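# Load the fitting check standard and hold the fluorometer slide at its reading line

### The job

Check the fluorometer: of the three black-capped solid check standards on the bench, take the one that properly fits the round well in the instrument's sample slide and lower it in upright until it stands on the bottom of the well, letting go only then. Then draw the spring-return slide out by its black knob until the line on the slide is level with the line engraved on the deck, and finish while still holding it there, as the slide springs back if it is let go. Leave the other standards and everything else on the bench as they are.

Things in the scene. Friction and masses are not known exactly. Their poses are not given: they have to be found in the camera images.
- reader: fluorometer, fixed on the bench. Origin on the bench below the mid-line of the slide's 50 mm wide open lane; x points to its rear, y to its left, z up. White housing from x = -85 (front) to 110 mm, y = -66 to 148 mm, aluminium deck 70 mm high. Grey light head (tunnel) over the lane, x = -42 to 34 mm, top at 116 mm. Sloping console at y = 67 to 145 mm, rising from 70 mm at the front to 100 mm
- read_line (a point): the reading mark: an engraved black line across the deck on both sides of the lane, just behind the light head; the point is the middle of the line, at deck height (70 mm); axes as the instrument's
- slide (a joint): how far the sample slide is drawn out of the front of the instrument, in m: 0 at rest (loading position), the lines are level at 0.040, stop at 0.050. A spring pulls it back to 0 with 3.6 N at rest and 8.4 N at the reading line. Drawing it moves knob and well together along the instrument's -x
- index_line (a point): middle of the black line across the slide's aluminium carriage, 18 mm behind the axis of the well, 68 mm above the bench; moves with the slide; axes as the instrument's (x to the rear)
- well (a point): centre of the mouth of the round well in the slide's carriage: 26 mm bore with a 3 mm countersink, 40 mm deep, mouth 68 mm above the bench; z up, axes as the instrument's. In the loading position it lies open behind the light head, 26 mm from the head's rear face
- knob (a point): centre of the slide's black pull knob at the front of the instrument, 45 mm above the bench: a barrel 22 mm in diameter and 30 mm long along the instrument's x, with a rim of 29 to 31 mm at each end; 35 mm in front of the front face at rest; it can be pinched from above across the instrument's y
- std_a_mid (a point): centre (half-way up, 35 mm) of the thinnest check standard: a solid white polymer rod 18 mm in diameter, 70 mm tall with its black ribbed cap (top 23 mm, same diameter); stands upright on the bench; z is its axis; too thin, it would stand loose in the well
- std_b_mid (a point): centre (half-way up, 35 mm) of the middle-sized check standard: as the others, 24 mm in diameter, 70 mm tall, 30 to 65 g; z is its axis. It fits the 26 mm well; standing in it, this centre lies 5 mm below the well's mouth and 30 mm of it stick out above the slide, so it must be held by its cap, the tips of the fingers no more than 25 mm below its top
- std_c_mid (a point): centre (half-way up, 35 mm) of the thickest check standard: as the others, 30 mm in diameter, 70 mm tall; z is its axis; too thick to enter the well
- lab_timer: bench timer 62 x 72 x 20 mm, bystander, origin at the centre of its underside
- lab_book: black notebook 210 x 153 x 16 mm, bystander, origin at the centre of its underside
- pen: pen 145 mm long, 9 mm thick, bystander, origin at the centre of its underside
- petri: closed petri dish, 91 mm in diameter, 16 mm high, bystander, origin at the centre of its underside
Mind the look-alikes: they are no part of the job. What is shaped like the part that bears std_b_mid but red is not meant.

How it is judged:
By the outcome, as a careful person would: the job done as asked, in the order asked, and still so for the second after the job is handed in, while the arm keeps its last pose, push and grip.
It also fails if it takes over 64 s, if anything falls off the work surface, if the arm or the gripper's body presses on something with over 40 N, if the wrist force passes 120 N, or if a joint passes its speed limit or range.

### The arm

A 7-joint arm with a two-finger parallel gripper is mounted at the origin on a cart in front of the work surface, level with it; the furniture and walls round the work are solid. World frame = base frame: x ahead of the robot, y to its left, z up, the work surface at z = 0. Lengths are in m, angles in rad, forces in N, time in s.
With the tool pointing down it reaches from about 0.4 to 0.85 m from the base axis. Payload 10.4 kg.
Tool frame: the origin (TCP) lies at the very end of the fingers, on their centre line; the grasp point (between the pads) lies 19 mm behind it; z points along the fingers, y is the direction in which the jaws open and shut (so a half turn about z gives the same grasp; the last joint's range is limited). The gripper opens to 87 mm and grips with 3 to 60 N. Pads are 19 mm wide; open, the fingers measure 117 mm over their backs; the gripper's body (75 mm by 190 mm) begins 51 mm behind the grasp point.
Start: joints at [1.273, 0.332, -0.065, 1.46, 0.022, 1.35, -0.088], TCP at [0.17, -0.602, 0.223] pointing down, gripper open.
Joint ranges: [-2.6, 2.6], [-0.5, 2.12], [-1.47, 1.34], [0.16, 2.42], [-1.27, 4.41], [0.06, 2.06], [-2.6, 2.6]. Speed limits (rad/s): [2.22, 2.22, 2.79, 2.79, 3.14, 3.14, 3.14].

### API

Orientations are given as a unit quaternion [x, y, z, w].
In Python, from bench import read_state, camera, close_job gives the robot as it stands.
- The arm moves only by the shell command python3 -m inch 'ROWS' [OPENING] [FORCE]. ROWS is JSON, a list of rows, each a list of 6 numbers: the shift along the tool's x, y, z as a fraction of full scale, then the turn, a rotation vector about the tool's x, y, z as a fraction of full scale. In form: [[tx, ty, tz, ax, ay, az], ...]. A call has 1 to 5 rows; each row shifts and turns the commanded pose from where the row before left it, along the tool's axes as they then stand; what a row does not reach is not made up. Full scale, the value 1, is 0.04 m for a shift and 120 degrees for a turn. A row lasts 1/8 s, in which the tool goes at most 62.5 mm and 10.7 degrees, less where a joint would pass 70% of its speed; a pose out of reach is approached as far as the arm can. A call with a number of a shift or a turn outside -1 to 1 is refused whole. A call with a gripper value outside its range is refused whole. OPENING is the opening, from -1 (shut) to 1 (fully open), so that 0 is half open, set as the call begins (- or left out, the last holds). The fingers move at their own pace and stop on an object; FORCE is the grip in N (left out, the last holds). Time passes only in rows, so rows that do not move let the fingers close. It gives the time, the measured TCP pose, the force and the opening at its end, in the units of the state.
- read_state(): the state, without advancing time (a new reading comes with each control period).
- camera(name): name is "side" or "top" or "wrist"; returns a dict with "img" (400x640x3 uint8, red, green, blue), "depth" (400x640 float32, m along the optical axis (not along the pixel's ray), 0 where there is no reading), "fx", "fy", "cx", "cy" (pixels), "position" and "orientation" of the camera in the world; the wrist camera has in their place "tool_from_camera" (4x4, takes a point from camera to tool coordinates, whose origin is the TCP and whose axes are the flange's). Camera axes: x right, y down, z forward; pixel columns grow to the right and rows downward; lengths in m; the calibration is good to about 2 mm. A picture is of the moment at which its call begins: read the wrist's pose just before it.
- close_job(): hands the job in, once; it reports no verdict.
The state is a dict: "time": time; "joint_positions": joint angles; "joint_vel": joint speeds; "joint_torque": joint torques, N m; "ee_pos": TCP position; "eef_rot": TCP orientation; "ft_force": force on the tool from outside, world axes, zero at the start; "torque": the same for the moment, N m; "width": finger opening in m.
Only numpy, scipy, OpenCV 4.12 (cv2) and the standard library are available. Lean on these libraries where they do the work, as an engineer would, in place of code of your own. Each camera call takes 0.05 s, during which the arm holds its last target.

## Working session

There is one attempt and no reset: what is moved stays moved. The work goes in short steps, Python scripts to look and compute and a shell command to move; the robot and the scene stay as the last step left them, time stands still between calls to the robot, and variables do not carry over. Pictures are saved under pics/ and viewed, and the job is handed in when it is done.

```bash
mkdir -p pics; ls
cat > h.py <<'E'
import numpy as np, cv2
from bench import read_state, camera
from scipy.spatial.transform import Rotation as R
def snap(n,f):
    s=read_state(); c=camera(n); cv2.imwrite('pics/'+f+'.png',c['img'][:,:,::-1])
    if n=='wrist':
        T=np.eye(4);T[:3,:3]=R.from_quat(s['eef_rot']).as_matrix();T[:3,3]=s['ee_pos']
        M=T@np.array(c['tool_from_camera'])
    else:
        M=np.eye(4);M[:3,:3]=R.from_quat(c['orientation']).as_matrix();M[:3,3]=c['position']
    c['M']=M
    np.savez('pics/'+f+'.npz',img=c['img'],depth=c['depth'],M=M,K=[c['fx'],c['fy'],c['cx'],c['cy']])
    return c
def load(f): return np.load('pics/'+f+'.npz')
def onplane(c,u,v,z):
    fx,fy,cx,cy=c['K']; M=c['M']
    d=M[:3,:3]@np.array([(u-cx)/fx,(v-cy)/fy,1]); o=M[:3,3]
    return o+d*(z-o[2])/d[2]
def pt(c,u,v):
    fx,fy,cx,cy=c['K']; z=c['depth'][int(v),int(u)]
    return c['M'][:3,:3]@np.array([(u-cx)/fx*z,(v-cy)/fy*z,z])+c['M'][:3,3]
def proj(c,p):
    fx,fy,cx,cy=c['K']; q=c['M'][:3,:3].T@(np.array(p)-c['M'][:3,3]); return fx*q[0]/q[2]+cx, fy*q[1]/q[2]+cy
E
python3 - <<'E'
from h import *
for n in ['side','top','wrist']:
    c=snap(n,n+'0'); print(n,c['M'].round(3).tolist(),c['fx'])
s=read_state();print(s)
E
```

```text
pics
side [[-0.973, -0.113, 0.199, 0.307], [-0.229, 0.51, -0.829, 1.05], [-0.008, -0.852, -0.523, 0.716], [0.0, 0.0, 0.0, 1.0]] 425.0232884139332
top [[0.005, -0.991, 0.135, 0.38], [-1.0, -0.002, 0.025, 0.004], [-0.024, -0.135, -0.991, 1.356], [0.0, 0.0, 0.0, 1.0]] 364.7707425922943
wrist [[0.271, -0.934, -0.231, 0.232], [-0.963, -0.263, -0.064, -0.584], [-0.001, 0.239, -0.971, 0.383], [0.0, 0.0, 0.0, 1.0]] 340.4467390277803
{'time': 0.15, 'joint_positions': array([ 1.27340362,  0.33274026, -0.06469826,  1.46072585,  0.0215678 ,
        1.34984546, -0.08850039]), 'joint_vel': array([ 0.00032212,  0.00019249,  0.00074543, -0.00150493, -0.00060352,
       -0.00079549,  0.00026031]), 'joint_torque': array([ 6.61789836e-04, -6.23632193e+01,  2.45589728e-02, -3.90141499e+01,
       -6.13888982e-02,  3.71767126e-02,  3.19952619e-05]), 'ee_pos': array([ 0.16953117, -0.6012911 ,  0.22193897]), 'eef_rot': array([ 9.90575328e-01,  1.36968086e-01, -7.50725567e-05, -5.07340354e-04]), 'ft_force': array([-0.68594623, -0.53832086,  0.36689444]), 'torque': array([-0.06895602, -0.04093185, -0.00064939]), 'width': 0.08701603091848391}
```

View pics/side0.png

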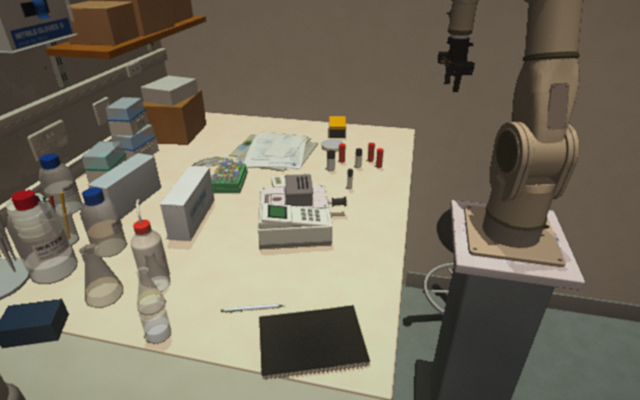

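View pics/top0.png

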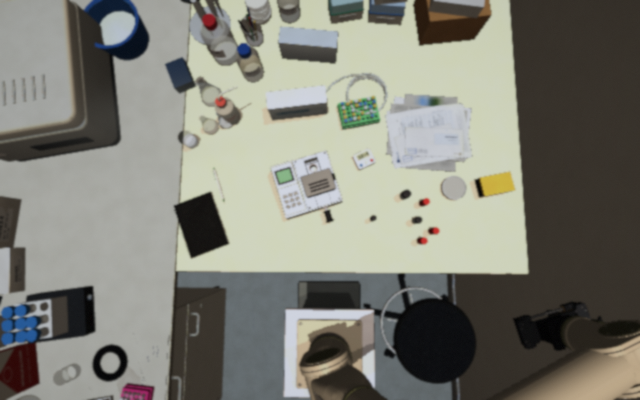

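View pics/wrist0.png

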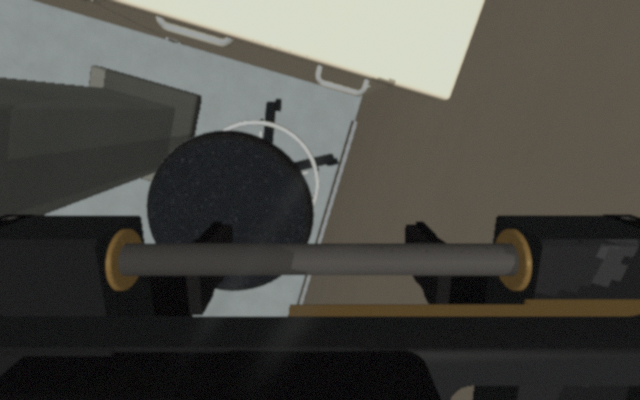

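The side view shows the reader at (295,215), with the standards at (330,155), (358,157) and (350,178). In the top view the black caps are near (405,194), (417,220) and (373,218). The red look-alikes are at (424,202), (434,231) and (422,240). The reader is at (308,185) and its knob at (327,215).

Run:
```python
from h import *
c=load('top0'); i=c['img'][140:260,260:460,::-1]; cv2.imwrite('pics/t0z.png',cv2.resize(i,None,fx=4,fy=4,interpolation=cv2.INTER_CUBIC))
for u,v in [(405,194),(417,220),(373,218),(424,202),(434,231),(422,240),(327,215),(453,188)]: print(u,v,pt(c,u,v).round(3),onplane(c,u,v,.07).round(3))
c=load('side0'); i=c['img'][110:260,240:400,::-1]; cv2.imwrite('pics/s0z.png',cv2.resize(i,None,fx=4,fy=4,interpolation=cv2.INTER_CUBIC))
for u,v in [(331,150),(359,150),(350,171)]:print(pt(c,u,v).round(3),onplane(c,u,v,.07).round(3))
```

```text
405 194 [ 0.558 -0.268  0.068] [ 0.558 -0.268  0.07 ]
417 220 [ 0.466 -0.309  0.066] [ 0.466 -0.307  0.07 ]
373 218 [ 0.472 -0.154  0.074] [ 0.472 -0.154  0.07 ]
424 202 [ 0.53  -0.335  0.067] [ 0.529 -0.334  0.07 ]
434 231 [ 0.428 -0.366  0.069] [ 0.428 -0.365  0.07 ]
422 240 [ 0.396 -0.321  0.075] [ 0.396 -0.323  0.07 ]
327 215 [0.484 0.008 0.052] [0.482 0.008 0.07 ]
453 188 [ 0.588 -0.456  0.015] [ 0.579 -0.437  0.07 ]
[ 0.562 -0.276  0.073] [ 0.563 -0.281  0.07 ]
[ 0.467 -0.303  0.07 ] [ 0.467 -0.302  0.07 ]
[ 0.474 -0.148  0.067] [ 0.474 -0.142  0.07 ]
```

View pics/t0z.png

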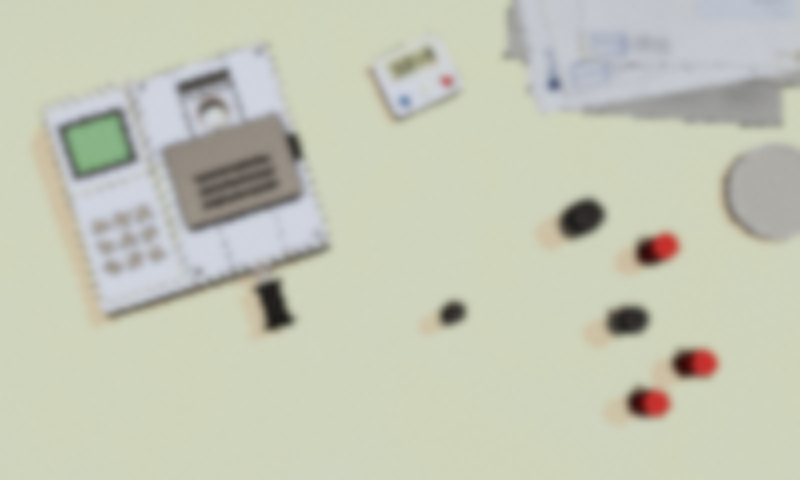

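View pics/s0z.png

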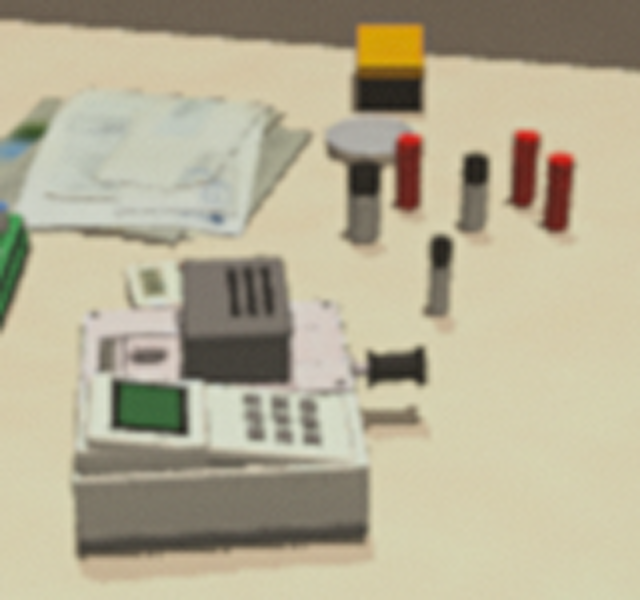

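Candidates for the middle standard, in top-view pixels:

- (405,194): black, widest
- (417,220): black, middle-sized
- (373,218): black, thinnest
- (424,202), (434,231), (422,240): red, excluded

I choose (417,220), at about (0.466,-0.309). I'll move closer and check it with the wrist camera.

```bash
python3 -m inch '[[0.8,-0.5,0,0,0,0],[0.8,-0.5,0,0,0,0],[0.8,-0.5,0,0,0,0],[0.8,-0.5,0,0,0,0],[0.8,-0.5,0,0,0,0]]' 0.15 12; python3 -m inch '[[0.8,-0.5,0,0,0,0],[0.8,-0.5,0,0,0,0],[0.8,-0.5,0,0,0,0],[0.8,-0.5,0,0,0,0],[0,0,0,0,0,0]]'
python3 - <<'E'
from h import *
c=snap('wrist','w1'); s=read_state(); print(s['ee_pos'],s['eef_rot'],s['time'],s['width'])
E
```

```text
time: 0.78
ee_pos: [0.2971, -0.4608, 0.2224]
eef_rot: [0.991, 0.137, -0.0, -0.0]
ft_force: [-0.4, 0.6, 0.4]
width: 0.0517
time: 1.4
ee_pos: [0.4001, -0.3474, 0.2225]
eef_rot: [0.99, 0.14, 0.0, -0.0]
ft_force: [0.5, 0.2, -0.1]
width: 0.0504
[ 0.39855482 -0.34923365  0.22241172] [ 9.90400425e-01  1.38228007e-01 -9.76650028e-05 -8.02271040e-05] 1.45 0.049832110608417926
```

View pics/w1.png

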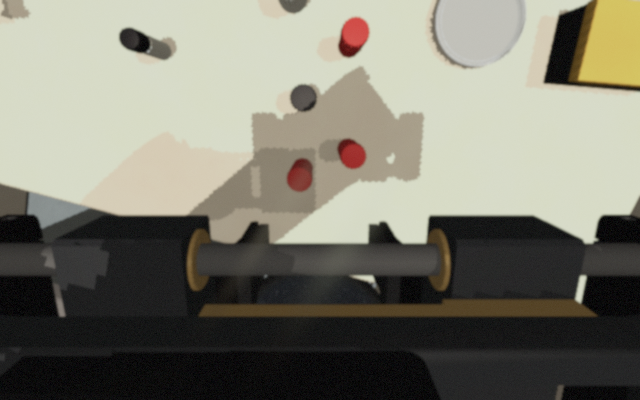

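The wrist view shows the black middle cap at (304,97). The red rods are at (351,153), (300,175) and (354,37), the thin black one is at (134,40), and the thick one is cut off at (293,0).

```bash
cat >> h.py <<'E'
def capfit(f,u0,v0,z=.07,win=40,thr=85):
    c=load(f); im=c['img'].astype(int); 
    m=((im.max(2)<thr)).astype(np.uint8)
    y0=max(v0-win,0);x0=max(u0-win,0)
    n,l,st,ce=cv2.connectedComponentsWithStats(m[y0:v0+win,x0:u0+win])
    k=l[v0-y0,u0-x0]; ys,xs=np.nonzero(l==k)
    P=[]
    for y,x in zip(ys+y0,xs+x0):
        if c['depth'][y,x]>0:
            p=pt(c,x,y); P.append(p)
    P=np.array(P); t=P[P[:,2]>z-.006]
    return st[k],P,t
E
python3 - <<'E'
from h import *
st,P,t=capfit('w1',304,97)
print(st,len(t),P[:,2].min(),P[:,2].max(),t.mean(0),(t.max(0)-t.min(0)))
(c,r)=cv2.minEnclosingCircle(t[:,:2].astype(np.float32)); print(c,r)
c=load('w1'); i=c['img'][0:200,230:390,::-1]; cv2.imwrite('pics/w1z.png',cv2.resize(i,None,fx=3.5,fy=3,interpolation=cv2.INTER_CUBIC))
for f,u,v in [('w1',134,40)]:
  st,P,t=capfit(f,u,v); print(cv2.minEnclosingCircle(t[:,:2].astype(np.float32)))
# onplane comparision using silhouette top circle pixel
for u,v in [(304,95),(304,97),(304,99)]: print(onplane(c,u,v,.07),pt(c,u,v))
E
```

```text
[   0    0   80   80 6230] 415 -0.0036040725158928977 0.07104848665401792 [ 0.46944599 -0.31295409  0.06895832] [0.02430196 0.02363119 0.00704166]
(0.46923306584358215, -0.31352901458740234) 0.012405812740325928
((0.47530755400657654, -0.15765981376171112), 0.008886424824595451)
[ 0.47114539 -0.31385483  0.07      ] [ 0.47117178 -0.31380863  0.06908406]
[ 0.46950043 -0.31430986  0.07      ] [ 0.46953062 -0.31424709  0.06871889]
[ 0.46785102 -0.31476612  0.07      ] [ 0.46785537 -0.31475482  0.06976241]
```

View pics/w1z.png

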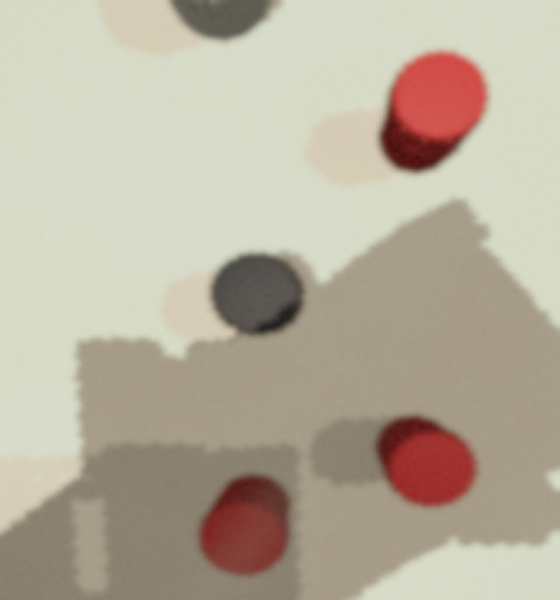

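The cap measures 24.8 mm across, so the choice is confirmed: it is the middle standard, centred at (0.4692,-0.3133). I'll move above it and partway down, then check.

```bash
python3 -m inch '[[0.97,-0.19,0,0,0,0],[0.97,-0.19,0,0,0,0],[0,0,0.9,0,0,0],[0,0,0.9,0,0,0],[0,0,0.7,0,0,0]]'; python3 -m inch '[[0,0,0,0,0,0],[0,0,0,0,0,0]]'
python3 - <<'E'
from h import *
c=snap('wrist','w2'); s=read_state(); print(s['ee_pos'],s['eef_rot'],s['time'],s['width'])
E
```

```text
time: 2.08
ee_pos: [0.4671, -0.3157, 0.1208]
eef_rot: [0.991, 0.136, -0.001, -0.0]
ft_force: [-0.4, -0.4, -0.4]
width: 0.0498
time: 2.33
ee_pos: [0.4687, -0.3155, 0.1238]
eef_rot: [0.991, 0.136, 0.0, 0.001]
ft_force: [0.1, -0.5, 0.0]
width: 0.0501
[ 0.46897583 -0.31542253  0.12408467] [9.90631991e-01 1.36554382e-01 7.29046034e-04 7.92535720e-04] 2.375 0.05024121838729172
```

View pics/w2.png

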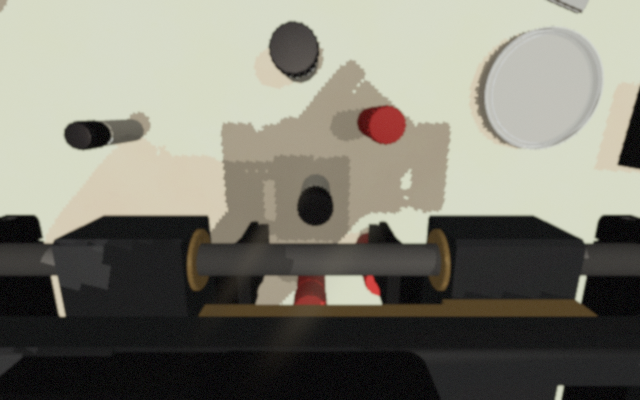

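The wrist view shows the middle cap at (315,205), between the fingertips at (258,235) and (380,235). The red rods are clear of the finger path, so I'll go down and grip.

```bash
python3 -m inch '[[0.02,-0.05,0.6,0,0,0],[0,0,0.6,0,0,0],[0,0,0.6,0,0,0],[0,0,0.12,0,0,0],[0,0,0,0,0,0]]'; python3 -m inch '[[0,0,0,0,0,0],[0,0,0,0,0,0],[0,0,0,0,0,0]]' -0.75 15;python3 -m inch '[[0,0,0,0,0,0],[0,0,0,0,0,0],[0,0,0,0,0,0]]'
python3 - <<'E'
from h import *
c=snap('wrist','w3'); s=read_state(); print(s['ee_pos'],s['eef_rot'],s['time'],s['width'])
E
```

```text
time: 3.0
ee_pos: [0.4693, -0.3128, 0.0469]
eef_rot: [0.991, 0.137, 0.0, 0.0]
ft_force: [-0.8, -0.3, -0.1]
width: 0.0502
time: 3.38
ee_pos: [0.469, -0.3125, 0.0462]
eef_rot: [0.991, 0.137, 0.0, 0.0]
ft_force: [-0.6, -0.4, 0.0]
width: 0.0278
time: 3.75
ee_pos: [0.4689, -0.3124, 0.046]
eef_rot: [0.991, 0.137, 0.0, 0.0]
ft_force: [0.3, 0.1, 3.3]
width: 0.0231
[ 0.46891842 -0.31244681  0.04599823] [9.90574104e-01 1.36977697e-01 1.49436808e-04 1.81295389e-04] 3.8 0.02351759760580753
```

View pics/w3.png

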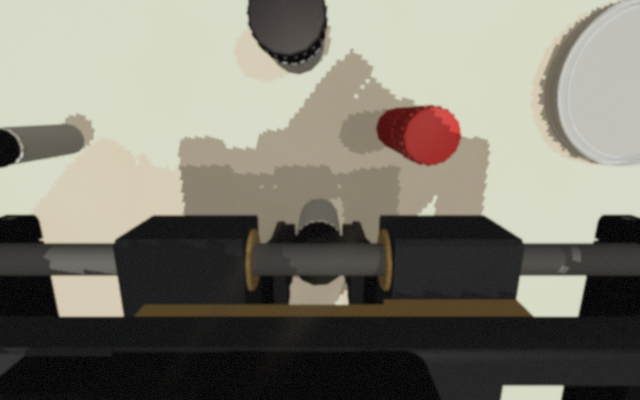

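The standard is gripped: width 23.5 mm, with the cap between the fingers at (318,240). I'll lift it and locate the reader roughly in the top view.

```bash
python3 -m inch '[[0,0,-0.4,0,0,0],[0,0,-0.9,0,0,0],[0,0,-0.9,0,0,0],[0,0,-0.9,0,0,0],[0,0,-0.9,0,0,0]]' ; python3 -m inch '[[0,0,-0.5,0,0,0],[0,0,0,0,0,0]]'
python3 - <<'E'
from h import *
c=load('top0')
# crop 4x offset (260,140)
def q(x,y): return 260+x/4,140+y/4
for n,(x,y),z in [('well',(212,112),.068),('knob',(272,305),.056),('FR',(328,246),.07),('RR',(268,45),.07),('RL',(45,103),.07),('FL',(108,312),.07)]:
  print(n,onplane(c,*q(x,y),z).round(4), pt(c,*q(x,y)).round(3))
s=read_state(); print(s['ee_pos'],s['eef_rot'],s['time'],s['width'],s['ft_force'])
E
```

```text
time: 4.42
ee_pos: [0.4686, -0.3122, 0.2079]
eef_rot: [0.991, 0.137, 0.0, 0.0]
ft_force: [0.1, -0.5, -1.4]
width: 0.0236
time: 4.68
ee_pos: [0.4694, -0.3126, 0.2279]
eef_rot: [0.991, 0.137, 0.001, 0.001]
ft_force: [-0.3, -0.2, -0.4]
width: 0.0237
well [0.6519 0.0586 0.068 ] [0.66  0.06  0.028]
knob [0.479  0.0042 0.056 ] [0.479 0.004 0.053]
FR [ 0.5305 -0.0453  0.07  ] [ 0.533 -0.046  0.048]
RR [0.7132 0.0083 0.07  ] [ 0.732  0.009 -0.001]
RL [0.6598 0.2093 0.07  ] [0.675 0.22  0.001]
FL [0.4713 0.1491 0.07  ] [0.472 0.15  0.061]
[ 0.4694492  -0.31260894  0.22789976] [0.99056669 0.13702067 0.0012686  0.0011624 ] 4.675 0.023681792865523604 [-0.30712742 -0.22732258 -0.44863946]
```

```bash
python3 -m inch '[[0.56,-0.77,0,0,0,0],[0.56,-0.77,0,0,0,0],[0.56,-0.77,0,0,0,0],[0.56,-0.77,0,0,0,0],[0.56,-0.77,0,0,0,0]]' ; python3 -m inch '[[0.56,-0.77,0,0,0,0],[0.56,-0.77,0,0,0,0],[0.56,-0.77,0,0,0,0],[0.56,-0.77,0,0,0,0],[0.56,-0.77,0,0,0,0]]';  python3 -m inch '[[0,0,0,0,0,0],[0,0,0,0,0,0],[0,0,0,0,0,0]]'
python3 - <<'E'
from h import *
c=snap('wrist','w4'); s=read_state(); print(s['ee_pos'],s['eef_rot'],s['time'],s['width'])
E
```

```text
time: 5.3
ee_pos: [0.5344, -0.1324, 0.2247]
eef_rot: [0.991, 0.137, -0.001, -0.0]
ft_force: [1.4, -0.6, -0.9]
width: 0.0238
time: 5.92
ee_pos: [0.6005, 0.0459, 0.2246]
eef_rot: [0.991, 0.137, -0.001, -0.0]
ft_force: [0.3, 0.5, -1.3]
width: 0.0234
time: 6.3
ee_pos: [0.6005, 0.0433, 0.2254]
eef_rot: [0.991, 0.136, -0.0, 0.0]
ft_force: [0.6, 0.2, 0.0]
width: 0.0237
[0.60059477 0.04347182 0.22554751] [ 9.90697435e-01  1.36082504e-01 -1.88067239e-04  3.31353310e-04] 6.35 0.023758661620548502
```

View pics/w4.png

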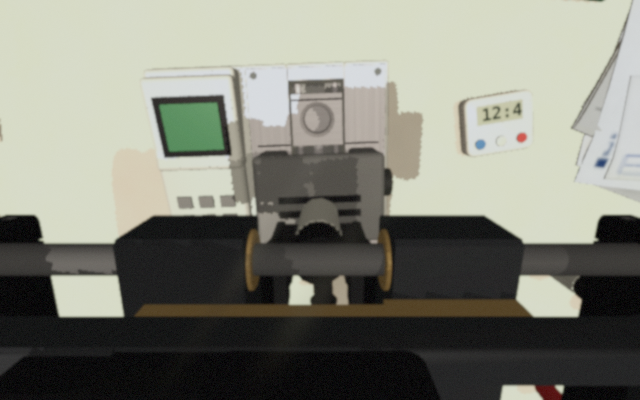

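The wrist view shows the open well at (317,118), with the engraved deck line at y≈145 on both sides of the lane. The rod hangs at (320,225).

Run:
```python
from h import *
c=load('w4'); i=c['img'][55:175,230:400,::-1]; cv2.imwrite('pics/w4z.png',cv2.resize(i,None,fx=4.5,fy=4.5,interpolation=cv2.INTER_CUBIC))
for u,v in [(300,100),(335,100),(265,120),(365,120)]: print(pt(c,u,v))
```

```text
[0.66665577 0.0787988  0.0666235 ]
[0.67522589 0.04821083 0.06618113]
[0.6410771  0.10476599 0.06995377]
[0.66559706 0.01700571 0.06899387]
```

View pics/w4z.png

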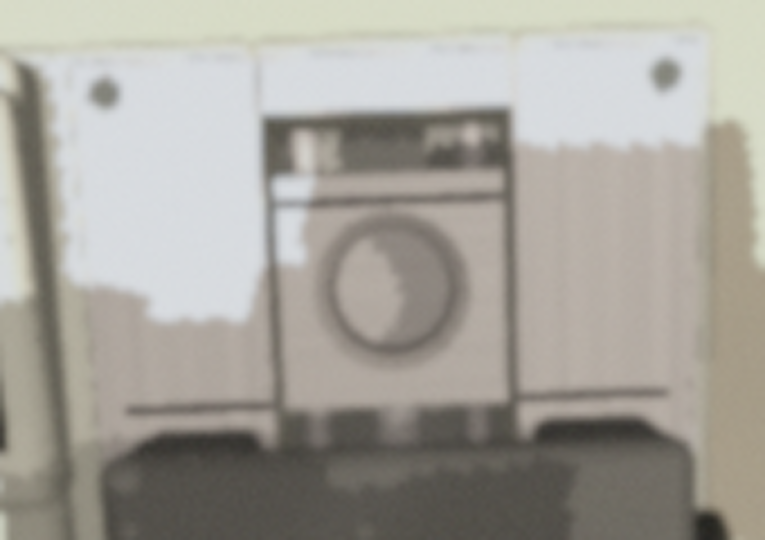

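Run:
```python
from h import *
c=load('w4')
q=lambda x,y:(230+x/4.5-.4,55+y/4.5-.4)
w=onplane(c,*q(393,287),.068); wi=onplane(c,*q(395,285),.065); print('well',w,wi)
L=lambda a,b,z:(onplane(c,*q(*a),z),onplane(c,*q(*b),z))
for a,b,z in [((275,203),(505,195),.068),((127,411),(275,407),.07),((517,398),(665,391),.07),((127,411),(665,391),.07)]:
  p,r=L(a,b,z); d=p-r; print('yaw',np.degrees(np.arctan2(-d[0],d[1])),(p+r)/2)
p,r=L((265,125),(282,400),.069);d=p-r;print('lane',np.degrees(np.arctan2(d[1],d[0])))
p,r=L((508,110),(515,400),.069);d=p-r;print('lane',np.degrees(np.arctan2(d[1],d[0])))
s=read_state(); print(s['ee_pos'])
th=np.radians(17); ux=np.array([np.cos(th),np.sin(th)]); print('knob from well',w[:2]-.18*ux)
a=2*np.arctan2(s['eef_rot'][1],s['eef_rot'][0]); d=w[:2]-s['ee_pos'][:2]; print(np.degrees(a),d@[np.cos(a),np.sin(a)],d@[np.sin(a),-np.cos(a)])
```

```text
well [0.65514653 0.05964348 0.068     ] [0.6555703  0.05934452 0.065     ]
yaw 17.550390676310837 [0.67158098 0.06486203 0.068     ]
yaw 17.16327837667353 [0.62093502 0.09111892 0.07      ]
yaw 18.31647957538353 [0.64537878 0.01471262 0.07      ]
yaw 17.740007368625275 [0.63329515 0.05298625 0.07      ]
lane 18.141841186784173
lane 18.061983824859922
[0.60059477 0.04347182 0.22554751]
knob from well [0.48301167 0.00701657]
15.642442131549288 0.056891747642854346 -0.0008637442644002791
```

Well at about (0.6545,0.0595), reader yaw about 17.8°. I'll go over the well and lower to just above its mouth.

```bash
python3 -m inch '[[0.7,-0.01,0,0,0,-0.0175],[0.7,-0.01,0,0,0,0],[0,0,0,0,0,0],[0,0,0.7,0,0,0],[0,0,0.7,0,0,0]]' ; python3 -m inch '[[0,0,0.7,0,0,0],[0,0,0.3,0,0,0],[0,0,0,0,0,0],[0,0,0,0,0,0]]'
python3 - <<'E'
from h import *
c=snap('wrist','w5');s=read_state();d=snap('side','s5');  print(s['ee_pos'],s['eef_rot'],s['time'],s['width'])
i=d['img'][130:260,230:370,::-1]; cv2.imwrite('pics/s5z.png',cv2.resize(i,None,fx=4.5,fy=4.5,interpolation=cv2.INTER_CUBIC))
E
```

```text
time: 6.98
ee_pos: [0.6538, 0.0609, 0.1694]
eef_rot: [0.988, 0.155, 0.0, 0.0]
ft_force: [0.3, -0.6, -0.5]
width: 0.0235
time: 7.48
ee_pos: [0.6547, 0.0618, 0.1312]
eef_rot: [0.988, 0.155, 0.001, 0.0]
ft_force: [-0.7, 0.4, -0.9]
width: 0.0237
[0.65477608 0.06192394 0.13119228] [9.87904696e-01 1.55059021e-01 1.00116180e-03 1.00244360e-04] 7.525 0.023254462712181397
```

View pics/w5.png

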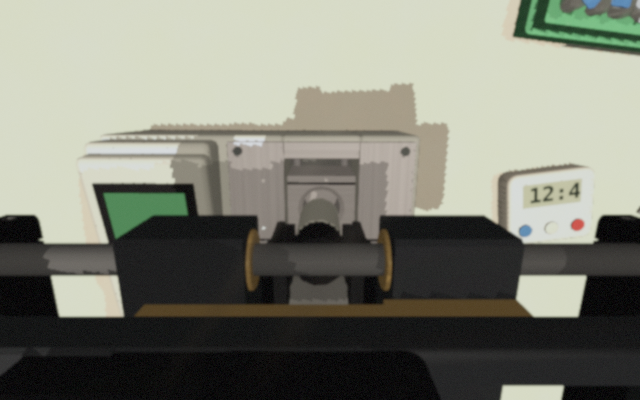

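View pics/s5z.png

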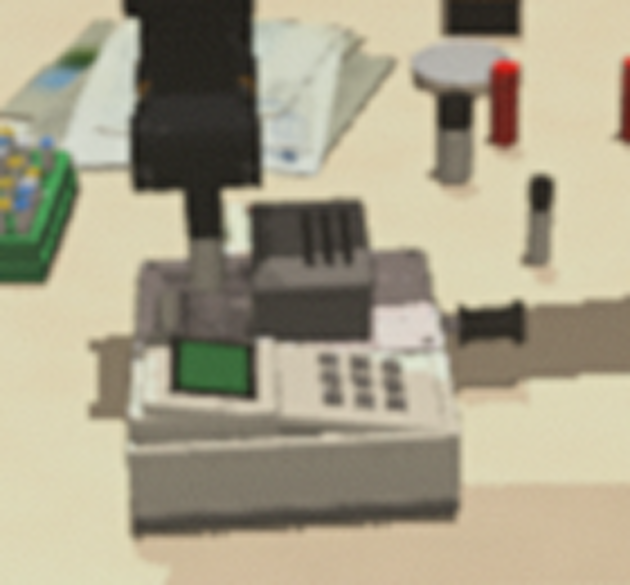

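The wrist view shows the rod at (320,210) over the well (mouth rim at about (320,205)). The side view shows the rod hanging just above the carriage behind the head. I'll measure the offset.

Run:
```python
from h import *
c=load('w5'); i=c['img'][140:270,260:400,::-1]; cv2.imwrite('pics/w5z.png',cv2.resize(i,None,fx=5,fy=4.5,interpolation=cv2.INTER_CUBIC))
print([proj(c,(.6545,.0595,.068)),proj(c,read_state()['ee_pos']),proj(c,read_state()['ee_pos']-np.array([0,0,.046]))],read_state()['ee_pos'])
```

```text
[(np.float64(321.2263939148865), np.float64(208.3614469152946)), (np.float64(318.0584999794195), np.float64(241.287021306008)), (np.float64(318.03889138513586), np.float64(214.37596124710728))] [0.65474525 0.0618825  0.13105578]
```

View pics/w5z.png

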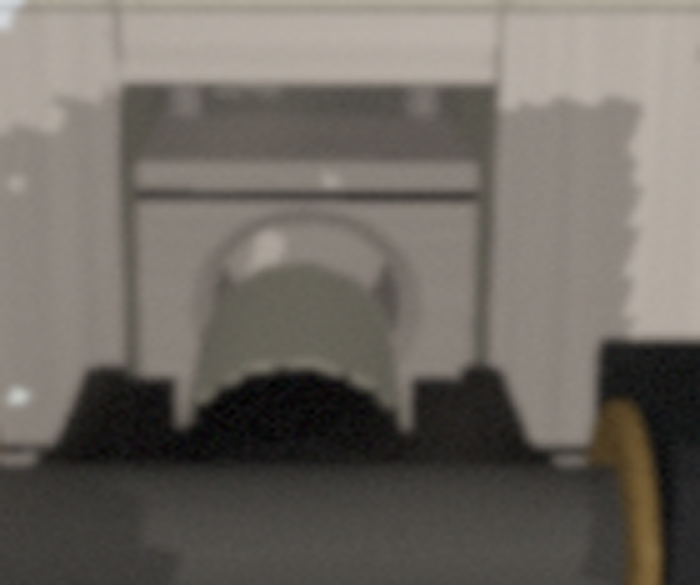

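Run:
```python
from h import *
c=load('w5'); th=np.radians(17.8); ux=np.array([np.cos(th),np.sin(th),0])
w=np.array([.6545,.0595,0]); p=read_state()['ee_pos']; z=p[2]-.046
print('rim rear',proj(c,w+.016*ux+[0,0,.068]),'index',proj(c,w+.018*ux+[0,0,.068]))
r=p*[1,1,0]; print('rod rear', proj(c,r+.012*ux+[0,0,z]),z)
```

```text
rim rear (np.float64(321.28444151856894), np.float64(185.60253196234936)) index (np.float64(321.29183265150414), np.float64(182.70466615554943))
rod rear (np.float64(318.0432168346011), np.float64(196.12408032272052)) 0.08505578168006177
```

Visual offset: the rod needs about 1.5 mm toward tool +y, and x is fine. I'll correct and lower gently while watching the force.

```bash
python3 -m inch '[[0,0.038,0,0,0,0],[0,0,0.2,0,0,0],[0,0,0.2,0,0,0],[0,0,0,0,0,0]]';python3 -m inch '[[0,0,0.12,0,0,0],[0,0,0.12,0,0,0],[0,0,0,0,0,0]]'
python3 - <<'E'
from h import *
c=snap('wrist','w6')
i=c['img'][140:270,260:400,::-1]; cv2.imwrite('pics/w6z.png',cv2.resize(i,None,fx=5,fy=4.5,interpolation=cv2.INTER_CUBIC))
E
```

```text
time: 8.07
ee_pos: [0.654, 0.0603, 0.1124]
eef_rot: [0.988, 0.155, -0.001, -0.0]
ft_force: [0.8, 0.4, 0.5]
width: 0.0235
time: 8.45
ee_pos: [0.6544, 0.0603, 0.1036]
eef_rot: [0.988, 0.155, -0.0, 0.0]
ft_force: [0.1, 0.6, -1.0]
width: 0.0234
```

View pics/w6z.png

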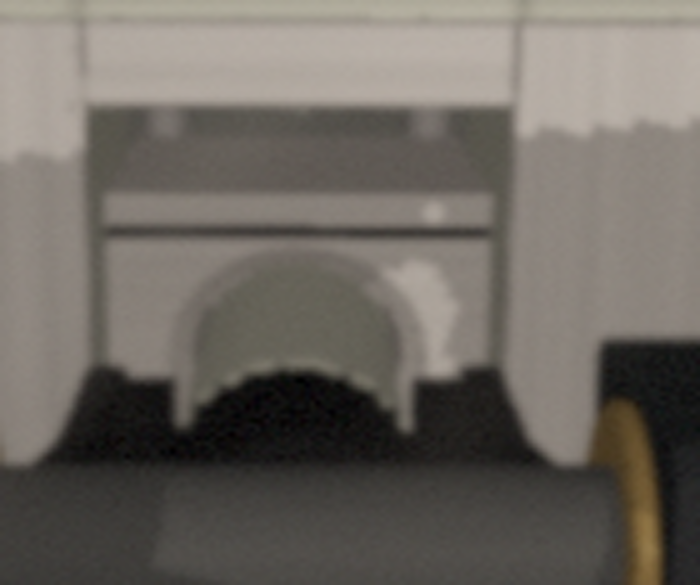

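The rod is centred and about 10 mm inside the mouth at (295,330 in the crop), with no contact force. I'll continue down.

```bash
python3 -m inch '[[0,0,0.2,0,0,0],[0,0,0.2,0,0,0],[0,0,0.1,0,0,0],[0,0,0,0,0,0],[0,0,0,0,0,0]]';python3 -m inch '[[0,0,0.08,0,0,0],[0,0,0.08,0,0,0],[0,0,0,0,0,0]]';python3 -m inch '[[0,0,0.04,0,0,0],[0,0,0,0,0,0]]'
```

```text
time: 9.12
ee_pos: [0.6548, 0.0604, 0.0843]
eef_rot: [0.988, 0.155, 0.0, 0.0]
ft_force: [1.3, -1.1, 0.2]
width: 0.0236
time: 9.5
ee_pos: [0.6544, 0.0603, 0.0773]
eef_rot: [0.988, 0.155, -0.0, 0.0]
ft_force: [-0.0, 0.0, -0.7]
width: 0.0236
time: 9.75
ee_pos: [0.6546, 0.0603, 0.0761]
eef_rot: [0.988, 0.155, -0.0, 0.0]
ft_force: [0.2, 0.7, -0.0]
width: 0.0233
```

```bash
python3 -m inch '[[0,0,0.025,0,0,0],[0,0,0,0,0,0]]';python3 -m inch '[[0,0,0.025,0,0,0],[0,0,0,0,0,0]]';python3 -m inch '[[0,0,0.025,0,0,0],[0,0,0,0,0,0]]'
```

```text
time: 10.0
ee_pos: [0.6546, 0.0603, 0.0751]
eef_rot: [0.988, 0.155, -0.0, 0.0]
ft_force: [-0.4, -1.4, -1.5]
width: 0.0233
time: 10.25
ee_pos: [0.6546, 0.0604, 0.0741]
eef_rot: [0.988, 0.155, 0.0, 0.0]
ft_force: [-0.5, 0.1, -0.8]
width: 0.0236
time: 10.5
ee_pos: [0.6551, 0.0605, 0.074]
eef_rot: [0.988, 0.155, 0.001, 0.0]
ft_force: [-1.5, -0.2, 5.9]
width: 0.0233
```

Contact at TCP z = 74.0 mm with +5.9 N, which is the expected bottom height. I'll release, then rise.

```bash
python3 -m inch '[[0,0,0,0,0,0],[0,0,0,0,0,0],[0,0,0,0,0,0],[0,0,0,0,0,0]]' 0;python3 -m inch '[[0,0,-0.4,0,0,0],[0,0,-0.7,0,0,0],[0,0,-0.9,0,0,0],[0,0,-0.9,0,0,0],[-0.5,0,-0.6,0,0,0]]'; python3 -m inch '[[-0.8,0,0,0,0,0],[0,0,0,0,0,0],[0,0,0,0,0,0]]'
python3 - <<'E'
from h import *
c=snap('wrist','w7');s=read_state();d=snap('side','s7');  print(s['ee_pos'],s['eef_rot'],s['time'],s['width'])
i=d['img'][130:260,230:370,::-1]; cv2.imwrite('pics/s7z.png',cv2.resize(i,None,fx=4.5,fy=4.5,interpolation=cv2.INTER_CUBIC))
E
```

```text
time: 11.0
ee_pos: [0.6545, 0.0604, 0.073]
eef_rot: [0.988, 0.155, -0.0, 0.0]
ft_force: [0.1, 1.0, -0.6]
width: 0.0429
time: 11.62
ee_pos: [0.6363, 0.055, 0.2162]
eef_rot: [0.988, 0.155, 0.002, -0.0]
ft_force: [-0.3, 0.7, 0.4]
width: 0.0438
time: 12.0
ee_pos: [0.6055, 0.0445, 0.214]
eef_rot: [0.988, 0.155, 0.001, 0.0]
ft_force: [0.8, 0.9, 0.4]
width: 0.0438
[0.60564565 0.0446834  0.21361782] [ 9.87887887e-01  1.55168857e-01  3.84747563e-04 -3.54506379e-05] 12.05 0.04313432426028969
```

View pics/w7.png

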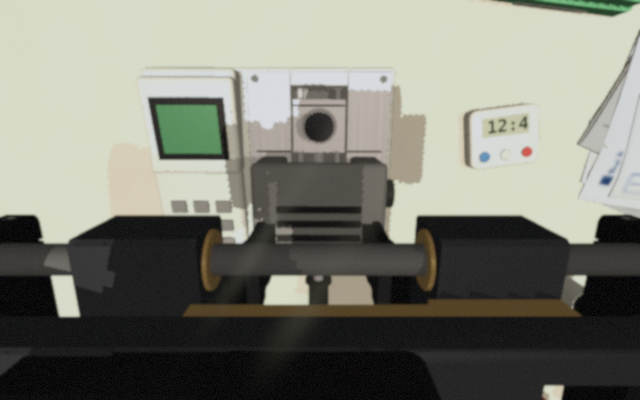

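View pics/s7z.png

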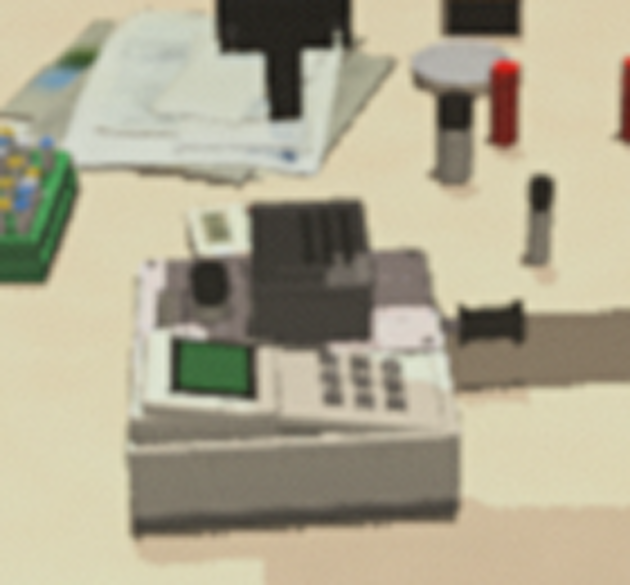

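The standard stands in the well: cap at (319,126) in the wrist view and (210,285) in the side crop. Next I'll check its height and back up to view the knob.

```bash
python3 -m inch '[[-0.85,0,0,0,0,0],[-0.85,0,0,0,0,0],[-0.85,0,0,0,0,0],[-0.85,0,0,0,0,0],[-0.85,0,0,0,0,0]]'; python3 -m inch '[[0,0,0,0,0,0],[0,0,0,0,0,0]]'
python3 - <<'E'
from h import *
c=load('w7'); print([pt(c,u,v).round(4) for u,v in [(319,122),(319,126),(315,124),(323,124)]])
c=snap('wrist','w8');s=read_state(); print(s['ee_pos'],s['eef_rot'],s['time'],s['width'])
E
```

```text
time: 12.72
ee_pos: [0.4427, -0.0075, 0.2132]
eef_rot: [0.988, 0.155, 0.0, -0.0]
ft_force: [0.2, -0.4, 1.5]
width: 0.0433
time: 12.98
ee_pos: [0.4441, -0.0072, 0.2134]
eef_rot: [0.988, 0.155, 0.0, -0.0]
ft_force: [0.3, 0.4, 0.3]
width: 0.0437
[array([0.6585, 0.0608, 0.0979]), array([0.6555, 0.0598, 0.0988]), array([0.656 , 0.0633, 0.0964]), array([0.6579, 0.0572, 0.097 ])]
[ 0.44414661 -0.00709565  0.2132765 ] [ 9.87829261e-01  1.55541805e-01  2.39380046e-04 -1.99679079e-04] 13.025 0.04307853006999036
```

View pics/w8.png

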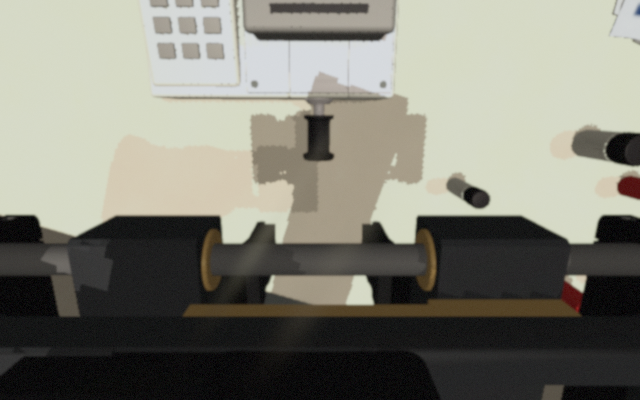

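The standard's top reads about 0.098 m, so it is seated. The wrist view shows the knob at (319,137), its rims at v≈118 and v≈155, and the thin standard at (470,193).

Run:
```python
from h import *
c=load('w8'); i=c['img'][90:175,260:380,::-1]; cv2.imwrite('pics/w8z.png',cv2.resize(i,None,fx=6,fy=6,interpolation=cv2.INTER_CUBIC))
p=np.array([.4831,.0045,.045]);print(proj(c,p),proj(c,p+[0,0,.011]))
for u,v in [(319,120),(319,137),(319,152)]: print(pt(c,u,v),onplane(c,u,v,.056))
```

```text
(np.float64(319.0016123808668), np.float64(135.75107738822672)) (np.float64(319.03164561590745), np.float64(136.61699591572585))
[0.49741256 0.00915366 0.05596284] [0.4974135  0.00915406 0.056     ]
[0.4827445  0.00441552 0.0558246 ] [0.48275699 0.00442002 0.056     ]
[4.69697709e-01 2.05711639e-04 5.74453378e-02] [4.69534843e-01 1.49271231e-04 5.60000000e-02]
```

View pics/w8z.png

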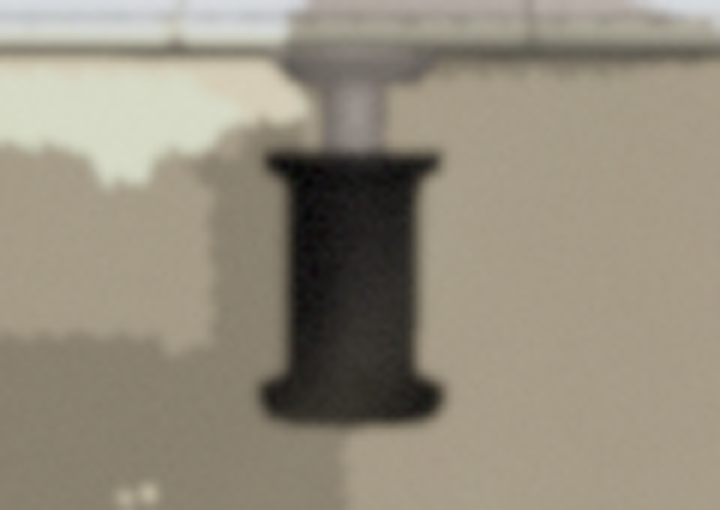

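The knob centre (0.483,0.0045) agrees with the value derived from the well. I'll go above it and down.

```bash
python3 -m inch '[[0.5,0.01,0,0,0,0],[0.52,0,0,0,0,0],[0,0,0.9,0,0,0],[0,0,0.9,0,0,0],[0,0,0.9,0,0,0]]' 0.1; python3 -m inch '[[0,0,0.4,0,0,0],[0,0,0,0,0,0],[0,0,0,0,0,0]]'
python3 - <<'E'
from h import *
c=snap('wrist','w9');s=read_state(); print(s['ee_pos'],s['eef_rot'],s['time'],s['width'])
E
```

```text
time: 13.65
ee_pos: [0.483, 0.0053, 0.1038]
eef_rot: [0.988, 0.156, 0.0, -0.001]
ft_force: [-0.1, -0.9, -0.0]
width: 0.0478
time: 14.02
ee_pos: [0.4833, 0.0047, 0.0904]
eef_rot: [0.988, 0.155, 0.001, 0.0]
ft_force: [1.5, 0.1, 1.1]
width: 0.0477
[0.48331482 0.00458848 0.09046522] [9.87897069e-01 1.55107192e-01 1.04127374e-03 2.34380463e-04] 14.075 0.048140307154333234
```

View pics/w9.png

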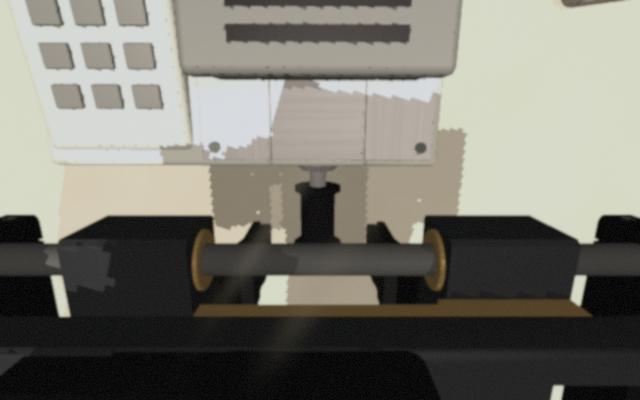

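The wrist view shows the knob at (317,215), centred between the fingers at (258,240) and (378,240). I'll descend and pinch.

```bash
python3 -m inch '[[0,0,0.5,0,0,0],[0,0,0.5,0,0,0],[0,0,0.4,0,0,0],[0,0,0.2,0,0,0],[0,0,0,0,0,0]]'; python3 -m inch '[[0,0,0,0,0,0],[0,0,0,0,0,0],[0,0,0,0,0,0],[0,0,0,0,0,0],[0,0,0,0,0,0]]' -0.9 30
python3 - <<'E'
from h import *
c=snap('wrist','w10');s=read_state(); print(s['ee_pos'],s['eef_rot'],s['time'],s['width'])
E
```

```text
time: 14.7
ee_pos: [0.4823, 0.0045, 0.0251]
eef_rot: [0.988, 0.155, -0.0, -0.0]
ft_force: [0.1, -0.1, 0.4]
width: 0.0476
time: 15.32
ee_pos: [0.4823, 0.005, 0.0253]
eef_rot: [0.988, 0.155, 0.0, -0.0]
ft_force: [-2.1, 2.5, 3.0]
width: 0.0208
[0.48225817 0.00494485 0.02528928] [ 9.87873116e-01  1.55263232e-01  5.54688855e-05 -1.78597716e-04] 15.375 0.021113470270427058
```

View pics/w10.png

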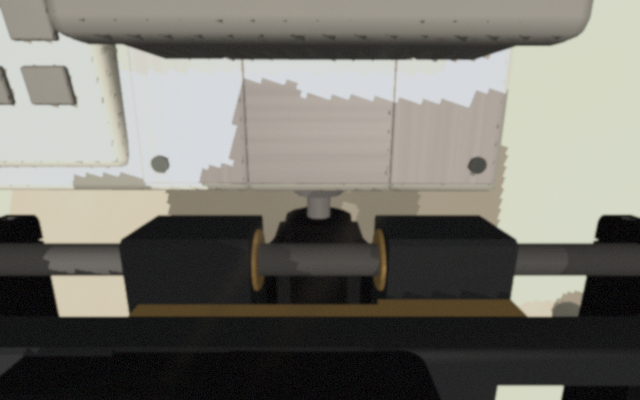

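Gripped at 21 mm width, on the barrel between the rims. I'll draw the slide out slowly.

```bash
python3 -m inch '[[-0.15,0,0,0,0,0],[-0.2,0,0,0,0,0],[-0.2,0,0,0,0,0],[-0.2,0,0,0,0,0],[-0.15,0,0,0,0,0]]'; python3 -m inch '[[0,0,0,0,0,0],[0,0,0,0,0,0],[0,0,0,0,0,0]]'
python3 - <<'E'
from h import *
c=snap('top','t11');s=read_state();d=snap('side','s11'); w=snap('wrist','w11'); print(s['ee_pos'],s['eef_rot'],s['time'],s['width'],s['ft_force'])
p=s['ee_pos']-np.array([.4823,.0049,.0253]);print(np.linalg.norm(p))
i=d['img'][150:250,240:350,::-1]; cv2.imwrite('pics/s11z.png',cv2.resize(i,None,fx=6,fy=6,interpolation=cv2.INTER_CUBIC))
i=c['img'][140:230,270:370,::-1]; cv2.imwrite('pics/t11z.png',cv2.resize(i,None,fx=6.5,fy=6.5,interpolation=cv2.INTER_CUBIC))
E
```

```text
time: 16.0
ee_pos: [0.4492, -0.0056, 0.0254]
eef_rot: [0.988, 0.155, 0.002, -0.0]
ft_force: [6.1, 6.2, -5.8]
width: 0.021
time: 16.38
ee_pos: [0.4493, -0.0055, 0.0254]
eef_rot: [0.988, 0.155, 0.002, -0.0]
ft_force: [5.2, 6.7, -4.5]
width: 0.0208
[ 0.44931769 -0.00552932  0.02541103] [ 9.87837476e-01  1.55480650e-01  1.63730627e-03 -4.56363089e-04] 16.425 0.021082803580769416 [ 5.48553339  5.43974592 -3.96116168]
0.034592136807475964
```

View pics/s11z.png

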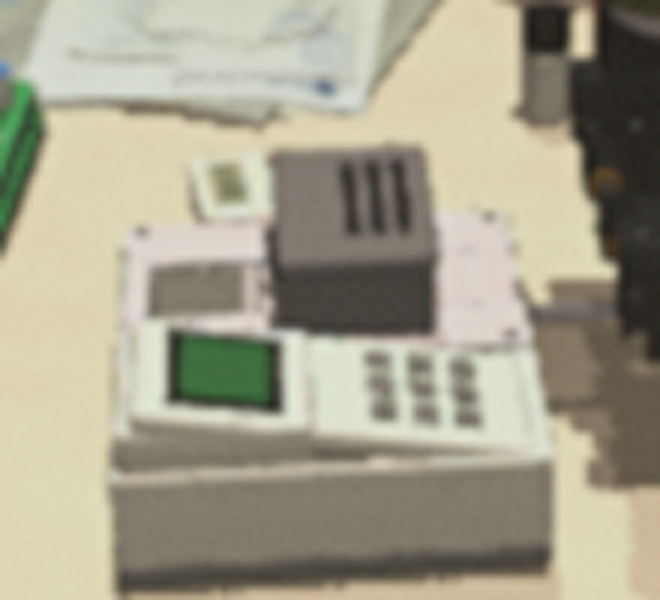

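View pics/t11z.png

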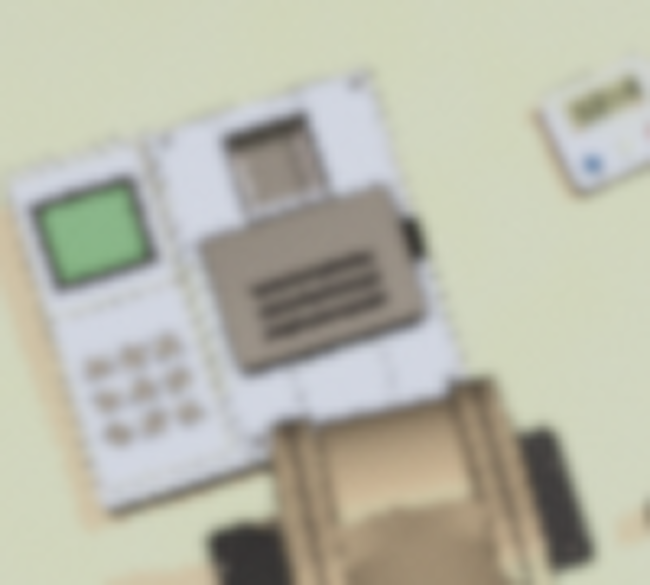

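View pics/w11.png

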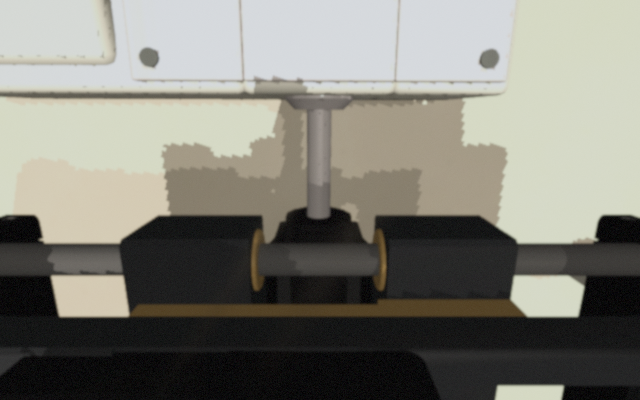

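The wrist view shows the slide's rod drawn out, with the knob's rear rim still at (318,212) between the fingers. In the top view the carriage now ends near the head. I'll measure how far it is out from the knob-to-face gap.

Run:
```python
from h import *
o=[]
for f in ['w10','w11']:
    i=load(f)['img'][195:250,270:370,::-1]; o.append(cv2.resize(i,None,fx=5,fy=5,interpolation=cv2.INTER_CUBIC))
cv2.imwrite('pics/cmp.png',np.vstack(o))
i=load('s11')['img'][180:215,255:300,::-1]; cv2.imwrite('pics/s11y.png',cv2.resize(i,None,fx=14,fy=14,interpolation=cv2.INTER_CUBIC))
```

```text
(no output)
```

View pics/cmp.png

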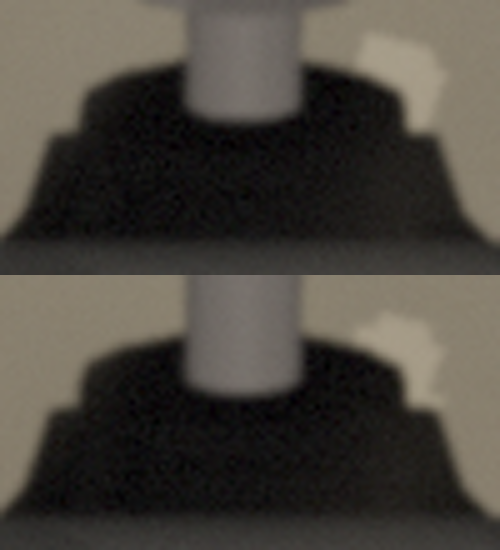

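View pics/s11y.png

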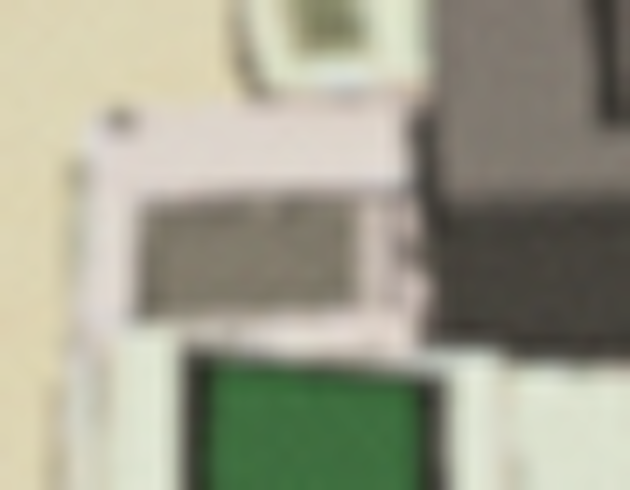

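There is no slip in the grip: the rod-to-knob junction sits at the same pixel in both. The slide is out 34.6 mm, so about 5.4 mm more.

```bash
python3 -m inch '[[-0.07,0,0,0,0,0],[-0.07,0,0,0,0,0],[0,0,0,0,0,0],[0,0,0,0,0,0],[0,0,0,0,0,0]]'
python3 - <<'E'
from h import *
S=[]
for k in range(2):
    d=snap('side','s12%d'%k);c=snap('top','t12%d'%k); S.append(read_state()['ee_pos'])
w=snap('wrist','w12'); s=read_state(); S=np.array(S+[s['ee_pos']]); print(S,s['ft_force'],s['width'])
p0=np.array([.4823,.0049,.0253]); th=np.radians(17.8); print((S-p0)@[-np.cos(th),-np.sin(th),0])
i=load('w12')['img'][195:250,270:370,::-1]
cv2.imwrite('pics/cmp2.png',np.vstack([cv2.imread('pics/cmp.png')[:275],cv2.resize(i,None,fx=5,fy=5,interpolation=cv2.INTER_CUBIC)]))
i=load('s120')['img'][180:215,255:300,::-1]; cv2.imwrite('pics/s12y.png',cv2.resize(i,None,fx=14,fy=14,interpolation=cv2.INTER_CUBIC))
i=load('t120')['img'][150:185,290:340,::-1]; cv2.imwrite('pics/t12y.png',cv2.resize(i,None,fx=14,fy=14,interpolation=cv2.INTER_CUBIC))
E
```

```text
time: 17.15
ee_pos: [0.4441, -0.0072, 0.0254]
eef_rot: [0.988, 0.156, 0.002, -0.0]
ft_force: [6.2, 7.0, -5.1]
width: 0.0213
[[ 0.44413774 -0.00716304  0.02542864]
 [ 0.4441043  -0.00719596  0.0254131 ]
 [ 0.44412888 -0.00718469  0.02543717]] [ 6.10977997  5.88781946 -4.87897179] 0.021088964968185804
[0.04002303 0.04006493 0.04003808]
```

View pics/cmp2.png

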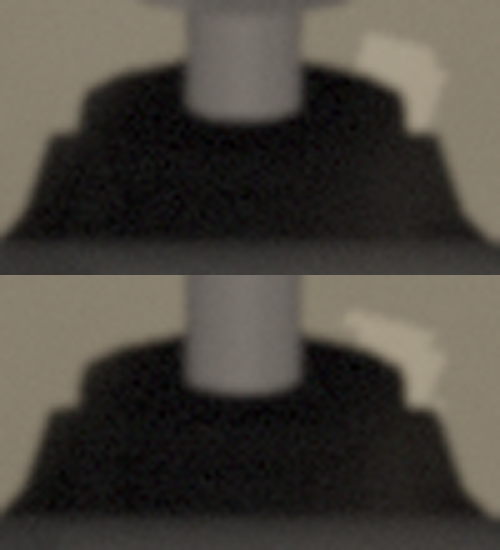

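View pics/s12y.png

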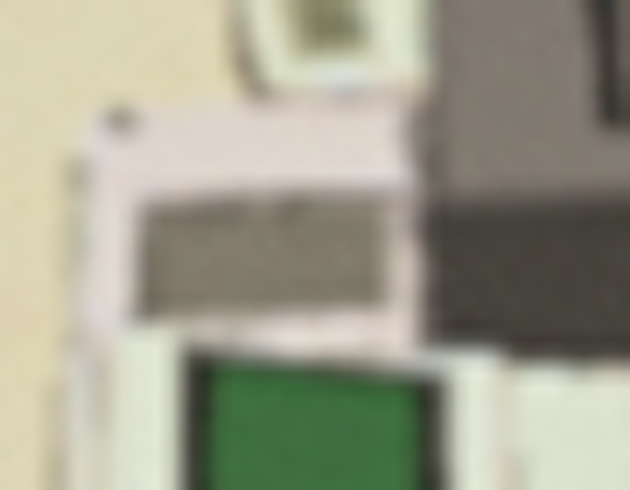

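View pics/t12y.png

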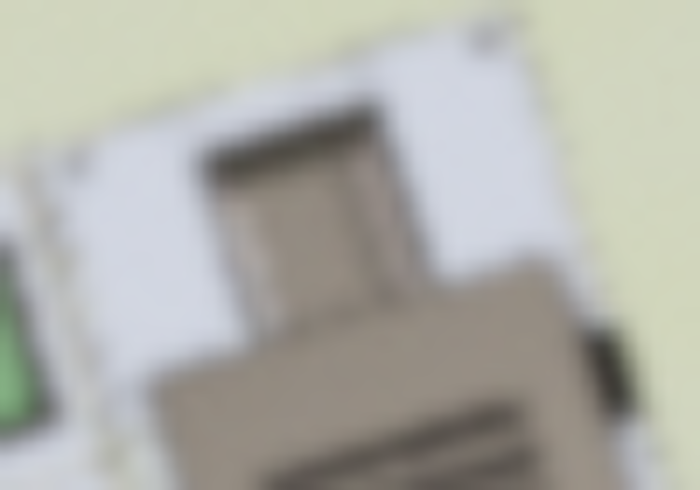

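The slide is out 40.0 mm by the TCP, the grip shows no slip, and the position holds steady over several readings. In the side view the carriage's rear edge, at (385,250) in the crop, fits the lines being level. I'm handing in while still holding.

```bash
python3 -c "from bench import close_job; print(close_job())"
```

```text
the job is handed in; nothing more can be done
None
```

The job is handed in, with the 24 mm standard in the well and the arm still holding the slide at the reading line. It took about 17 s of the 64 s allowed.

- **Standard:** I chose the middle black-capped one, which measured 24.8 mm across. I gripped it by its cap, with the fingertips about 24 mm below its top. I lowered it until it touched bottom (6 N, TCP at 74 mm) and only then let go. Afterwards its top read about 98 mm above the bench, as expected for a seated standard.
- **Slide:** I pinched the knob from above with 30 N and drew the slide out. The TCP moved 40.0 mm along the instrument's axis and held steady. The wrist pictures before and after showed no slip between knob and fingers.
- **Side load:** The wrist force pointed about 3 N sideways of the slide's axis while holding, which is well within limits.
- **Less certain:** The engraved lines themselves are too blurred in the side and top views to confirm directly that they are level. The carriage's rear edge in the side view is consistent with it, but the 40 mm rests on the TCP travel and the slip check.
- **Other things on the bench:** I touched nothing else on purpose, but I made no final check of their positions.

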